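# Fill the pantry crate and push it up the sloping shelf until it sits behind the lip

### The job

Stand the small loose jar upright in the empty bay of the pantry crate and let go of it. Then gently push the crate, without lifting or gripping it, up the ramp of the sloping shelf stand until its heel drops down behind the lip and it lies flat on the bed, and stop there: do not force the crate or press it hard against the end board. Leave the other things on the counter where they are.

Things in the scene. Friction and masses are not known exactly. Their poses are not given: they have to be found in the camera images.
- jar: The small loose jar: green glass cylinder 44 mm in diameter with a steel lid 42 mm in diameter (top 18 mm), 80 mm tall in all, about 0.12 kg; stands on the counter to the left or right of the stand. The only loose green jar this small (the tall one is 68 mm wide, 135 mm tall). Origin at the centre of its underside, z up.
- crate: Plywood crate 120 mm long (x) by 140 mm wide (y), walls 6 mm thick, 40 mm high, about 0.6 kg, flat underside; on the counter before the ramp, up to 8 mm off line and 0.12 rad askew. Origin: centre of underside; x to its toe (goes up first), z up. Jars fixed in its heel half top out at 62 mm, boxes beside the bay below 26 mm. Push on the heel wall, its plain 140 x 40 mm face nearest the robot.
- bay (a point): Centre of the floor of the crate's empty bay, 5 mm above the crate's underside, 25 mm ahead of its origin; axes as the crate's. The bay is 58 mm along crate x, 60 mm along y; its side dividers reach 25 mm, the heel-side divider 30 mm above the underside; the 40 mm toe wall closes it. Fingers have most room closing along the crate's y.
- heel (a point): Middle of the crate's lower rear edge (underside of the heel wall's outer face), 60 mm behind the crate's origin. Axes as the crate's. When the crate tips over the lip (heel about 40 mm up the ramp) the heel lifts a little: pads pressed on the wall hold it down by friction and the push force climbs, unless the fingers give way upwards.
- toe (a point): Middle of the crate's lower front edge, 60 mm ahead of the crate's origin. Axes as the crate's. Pushed faster than about 20 mm/s, it meets the ramp's foot with a jolt of over 20 N.
- stand: Fixed wooden sloping shelf stand. Origin on the counter at the middle of the ramp's foot, x level along the uphill direction, y left, z up. Two flared guides 26 mm high on the counter lead from 212 mm apart, 50 mm before the foot, to straight side guides 152 mm apart (6 mm to spare each side of the crate), 18 mm above the ramp.
- deck: Sloping deck, origin as the stand's, rising 15 degrees: x up the slope, z square to it. Ramp: plane z = 0 from x = 0 (foot, flush with the counter) to the lip at x = 90 mm; then the bed at z = -7 mm, to the end board at x = 213 mm: 3 mm longer than the crate. The crate tips over the lip toe first, its heel drops last. Friction about 0.6 (it does not slide back); pushing takes 4 to 14 N.
- lip (a point): Middle of the lip's upper edge, at deck x = 90 mm, z = 0: a square 7 mm step down to the bed. Axes as the deck's.
- endboard: Fixed rigid board across the bed's upper end, 12 mm thick, 50 mm high. Origin 6 mm behind its near face (which is at deck x = 213 mm), level with the ramp's plane; axes as the deck's. A careful touch is allowed; the crate must not be pressed on it with more than 15 N, nor the fingers on the crate with more than 25 N.
- tall_jar: Bystander: large green glass jar with steel lid, 68 mm wide, 135 mm tall, on the counter left or right of the stand. Origin under its centre.
- tin: Bystander: food tin 74 mm wide, 100 mm tall. Origin under its centre.
- oil: Bystander: amber bottle 60 mm wide, 210 mm tall. Origin under its centre.
- mug: Bystander: blue mug 80 mm wide, 90 mm tall. Origin under its centre.
- tea_box: Bystander: cardboard box 70 x 130 x 80 mm. Origin under its centre.
- bowl: Bystander: white bowl 120 mm wide, 50 mm tall. Origin under its centre.
- spice: Bystander: spice jar with a black cap, 48 mm wide, 90 mm tall. Origin under its centre.

How it is judged:
By the outcome, as a careful person would: the job done as asked, in the order asked, and still so for the second after the job is handed in, with the robot touching nothing.
It also fails if it takes over 72 s, if anything falls off the work surface, if the arm or the gripper's body presses on something with over 40 N, if the wrist force passes 120 N, or if a joint passes its speed limit or range.

### The arm

A 6-joint arm with a two-finger parallel gripper is mounted at the origin on the work surface. World frame = base frame: x ahead of the robot, y to its left, z up, the work surface at z = 0. Lengths are in m, angles in rad, forces in N, time in s.
With the tool pointing down it reaches from about 0.35 to 0.8 m from the base axis. Payload 7.3 kg.
Tool frame: the origin (TCP) lies midway between the tips of the shut fingers; the grasp point (between the pads) lies 19 mm behind it (tcp_to_grasp is the distance from the TCP to the grasp point, in m); z points along the fingers, y is the line along which they close (so a half turn about z gives the same grasp; the last joint's range is limited). The gripper opens to 85 mm and grips with 20 to 120 N. Pads are 22 mm wide; open, the fingers measure 114 mm over their backs; the gripper's body (76 mm by 85 mm) begins 54 mm behind the grasp point. The pads swing forward as they close: fully open they stand 13 mm farther back than shut.
Start: joints at [-1.48, 0.342, 1.524, -0, 1.275, -0.146], TCP at [0.123, -0.51, 0.231] pointing down, gripper open.
Joint ranges: [-2.53, 2.53], [-0.77, 2.02], [0.04, 2.7], [-1, 4.14], [0.28, 2.66], [-3.11, 3.11]. Speed limits (rad/s): [2.57, 2.57, 3.14, 3.14, 3.14, 3.14].

### API

Orientations are given as [roll, pitch, yaw] about the fixed x, y, z axes, in that order (R = Rz(yaw) Ry(pitch) Rx(roll)).
In Python, from bench import * gives the robot as it stands.
- The arm moves only by the shell command python3 -m jog 'ROWS' [FORCE]. ROWS is a JSON list that holds a single list of rows (three levels of brackets), with 1 to 5 rows, each of 5 numbers: dx, dy, dz in shares of the most that a row can go, 1 being 62.5 mm, then a turn about the tool's z in units of 0.25 rad, then the opening from 0.0 (shut) to 1.0 (fully open); each row shifts and turns the commanded pose from where the row before left it, along the tool's axes as they then stand; what a row does not reach is not made up. A row lasts 1/8 s, in which the tool goes at most 0.0625 m and 0.188 rad, less where a joint would pass 70% of its speed; a pose out of reach is approached as far as the arm can. The fingers move at their own pace and stop on an object; FORCE is the grip in N (left out, the last holds). Time passes only in rows, so rows that do not move let the fingers close. It prints the time, the measured TCP pose, the force, the opening and the grip force at its end. Input that does not fit is refused with a message, and nothing moves.
- state(): the state, without advancing time (a new reading comes with each control period).
- read_camera(name): name is "scene" or "top" or "wrist"; returns the picture (420x560x3 uint8, red, green, blue); there is no depth.
- camera_info(name): a dict with "K" (3x3 intrinsics, pixels), "pose" (4x4, takes a point from camera to world coordinates). Camera axes: x right, y down, z forward; pixel columns grow to the right and rows downward; lengths in m; the calibration is good to about 2 mm. A picture is of the moment at which its call begins: read the wrist's pose just before it. camera_info takes no time and is no camera call; for the wrist camera it gives the pose at the moment of the call.
- close_job(): hands the job in; it is judged then, once.
The state is a dict: "time": time; "joints": joint angles; "joint_velocities": joint speeds; "joint_efforts": joint torques, N m; "tool_pos": TCP position; "orientation": TCP orientation; "force": force on the tool from outside, world axes, zero at the start; "ft_torque": the same for the moment, N m; "grip_width": opening from 0.0 (shut) to 1.0 (fully open); "gripper_force": force on a finger pad.
Only numpy, scipy, OpenCV 4.12 (cv2) and the standard library are available. Lean on these libraries where they do the work, as an engineer would, in place of code of your own. Each camera call takes 0.05 s, during which the arm holds its last target. There are 200 camera calls.

## Working session

There is one attempt and no reset: what is moved stays moved. The work goes in short steps, Python scripts to look and compute and a shell command to move; the robot and the scene stay as the last step left them, time stands still between calls to the robot, and variables do not carry over. Pictures are saved under pics/ and viewed, at most 10 in all, crops included, and the job is handed in when it is done.

```bash
mkdir -p pics; ls; python3 - <<'E'
from bench import *
import cv2,numpy as np
for n in("scene","top"):
    im=read_camera(n); cv2.imwrite(f"pics/{n}0.png",im[:,:,::-1]); i=camera_info(n); print(n,np.round(i["K"],1).tolist(),np.round(i["pose"],4).tolist())
s=state(); print(s)
E
```

```text
pics
scene [[385.5, 0.0, 280.8], [0.0, 385.5, 212.4], [0.0, 0.0, 1.0]] [[0.4152, 0.7229, -0.5524, 1.2147], [0.9097, -0.3313, 0.2503, -0.2848], [-0.0021, -0.6064, -0.7952, 0.9795], [0.0, 0.0, 0.0, 1.0]]
top [[464.5, 0.0, 278.5], [0.0, 464.5, 202.2], [0.0, 0.0, 1.0]] [[0.0138, -0.9852, 0.171, 0.3789], [-0.9996, -0.0096, 0.0254, -0.0076], [-0.0234, -0.1713, -0.9849, 1.3407], [0.0, 0.0, 0.0, 1.0]]
{'time': 0.1, 'joints': array([-1.48001308e+00,  3.42638379e-01,  1.52491111e+00, -4.99101430e-06,
        1.27537490e+00, -1.46021349e-01]), 'joint_velocities': array([ 0.00048627, -0.0022928 , -0.00221652,  0.00276289, -0.00018645,
        0.00054191]), 'joint_efforts': array([ 1.65165195e-03, -4.34447193e+01, -2.46490449e+01, -2.20427642e-04,
        4.66409561e-03, -6.43936051e-07]), 'tool_pos': array([ 0.1231414 , -0.50999917,  0.23070668]), 'orientation': array([-3.14027439e+00, -1.89050100e-04,  2.36805926e-01]), 'force': array([-0.40317017,  0.00824655,  0.35068354]), 'ft_torque': array([ 0.02897563, -0.02883813,  0.0325647 ]), 'gripper_force': 0.0, 'grip_width': 1.0024481401350618}
```

View pics/top0.png

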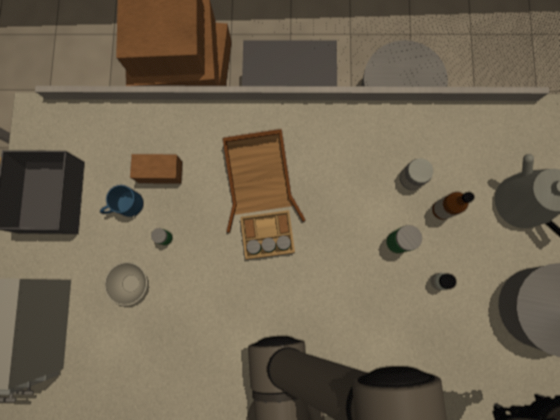

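View pics/scene0.png

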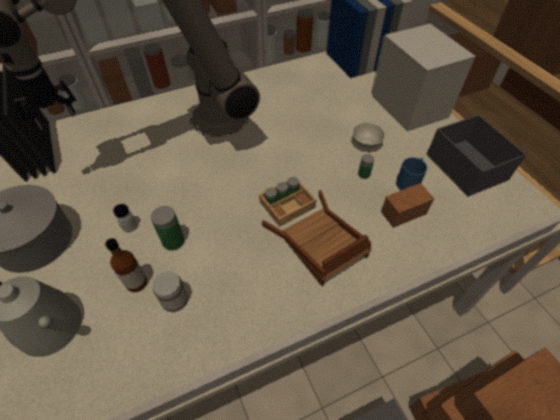

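The top view shows the jar at about (161,237), the crate at (267,236), and the stand from its foot at about (265,210) to its end board at (252,135). In the scene view the jar is at (366,166) and the crate at (288,200).

```bash
cat > h.py <<'E'
from bench import *
import cv2,numpy as np
np.set_printoptions(precision=4,suppress=True)
def ray(uv,i):
    K,P=np.array(i["K"]),np.array(i["pose"])
    d=P[:3,:3]@np.linalg.solve(K,[uv[0],uv[1],1]); return P[:3,3],d
def onz(uv,z,i):
    o,d=ray(uv,i); return o+d*(z-o[2])/d[2]
def tri(a,i,b,j):
    o,d=ray(a,i);p,e=ray(b,j); d/=np.linalg.norm(d);e/=np.linalg.norm(e)
    s=np.linalg.lstsq(np.c_[d,-e],p-o,rcond=None)[0]
    A=o+d*s[0];B=p+e*s[1]; return (A+B)/2,np.linalg.norm(A-B)
def proj(p,i):
    P=np.linalg.inv(np.array(i["pose"])); q=np.array(i["K"])@(P[:3,:3]@p+P[:3,3]); return q[:2]/q[2]
E
python3 - <<'E'
from h import *
t,s=camera_info("top"),camera_info("scene")
a=cv2.imread("pics/top0.png");b=cv2.imread("pics/scene0.png")
print(onz((159,235),.08,t),tri((159,235),t,(367,159),s))
A=cv2.resize(a[120:270,140:310],None,fx=4,fy=4,interpolation=cv2.INTER_CUBIC)
cv2.imwrite("pics/topc.png",cv2.convertScaleAbs(A,alpha=1.7))
B=cv2.resize(b[140:290,250:430],None,fx=4,fy=4,interpolation=cv2.INTER_CUBIC)
cv2.imwrite("pics/scc.png",cv2.convertScaleAbs(B,alpha=1.5))
E
```

```text
[0.5033 0.351  0.08  ] (array([0.5034, 0.3514, 0.0746]), np.float64(0.00224930780794113))
```

View pics/topc.png

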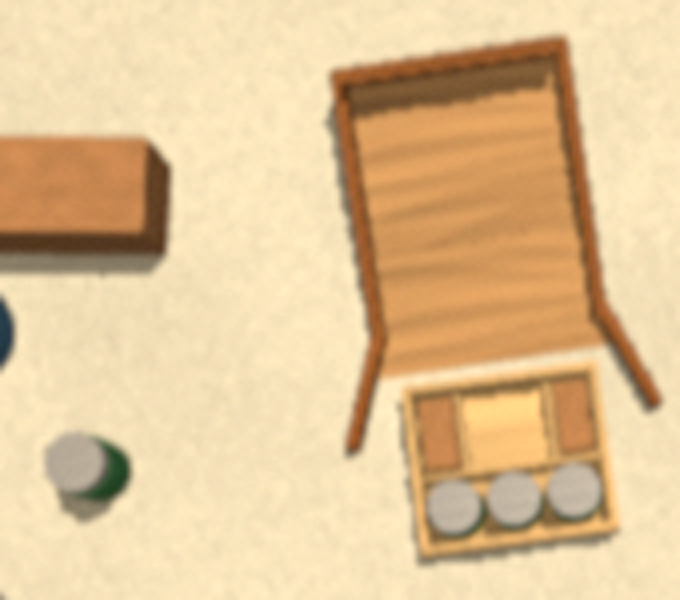

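View pics/scc.png

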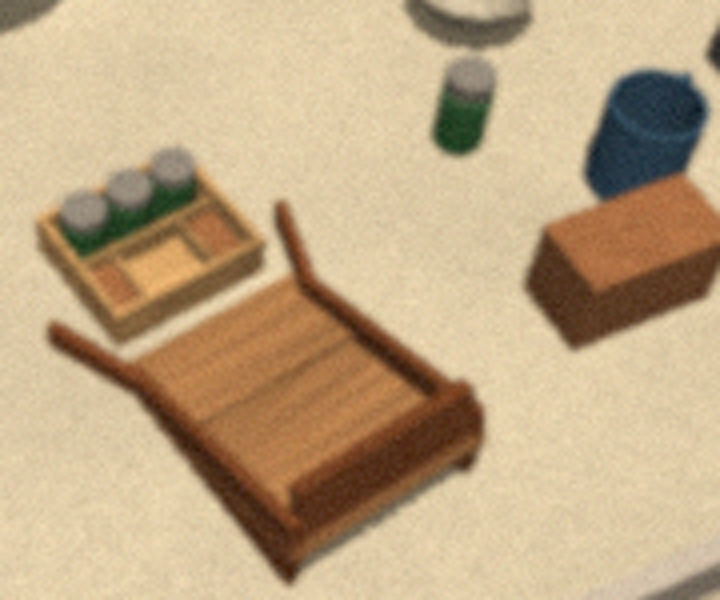

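The crops give the crate's rim corners in topc: toe-left (404,392), toe-right (598,366), heel-right (616,527), heel-left (421,556). The ramp foot runs from (381,378) to (603,346), and the jar lid is at (75,461).

```bash
python3 - <<'E'
from h import *
t,s=camera_info("top"),camera_info("scene")
T=lambda U,V:((U+.5)/4-.5+140,(V+.5)/4-.5+120)
S=lambda U,V:((U+.5)/4-.5+250,(V+.5)/4-.5+140)
print("jar lid",onz(T(75,461),.08,t),tri(T(75,461),t,S(471,75),s))
c=np.array([onz(T(*p),.04,t) for p in((404,392),(598,366),(616,527),(421,556))]);print(c)
for a,b in(((404,392),(265,243)),((598,366),(118,322)),((616,527),(40,222))): print("tri",tri(T(*a),t,S(*b),s))
m=c.mean(0);x=(c[0]+c[1]-c[2]-c[3])/2;y=(c[0]+c[3]-c[1]-c[2])/2
print("crate",m,np.linalg.norm(x),np.linalg.norm(y),np.arctan2(x[1],x[0]),np.arctan2(-y[0],y[1]))
x/=np.linalg.norm(x);print("bay",m+.025*x)
print("bay direct",np.mean([onz(T(*p),.025,t) for p in((463,391),(545,385),(550,458),(470,470))],0))
L,R=onz(T(381,378),0,t),onz(T(603,346),0,t);y=L-R
print("foot",(L+R)/2,np.linalg.norm(y),np.arctan2(-y[0],y[1]))
# guide tops straight: start z~.018, end higher
h=lambda d,z:d*np.sin(.2618)+z*np.cos(.2618)
for a,b in(((378,340),(335,72)),((598,304),(566,40))):
    A=onz(T(*a),.019,t);B=onz(T(*b),.10,t);print("guide",A,B,np.arctan2(*(B-A)[1::-1]))
i=camera_info("wrist");P=np.array(i["pose"]);st=state()
from scipy.spatial.transform import Rotation as Ro
R=Ro.from_euler("xyz",st["orientation"]).as_matrix();print("cam in tool",R.T@(P[:3,3]-st["tool_pos"]));print(R.T@P[:3,:3]);print(R)
E
```

```text
jar lid [0.5036 0.3527 0.08  ] (array([0.5034, 0.3524, 0.0771]), np.float64(0.002370767999126238))
[[ 0.5592  0.1326  0.04  ]
 [ 0.5793 -0.0045  0.04  ]
 [ 0.4658 -0.0182  0.04  ]
 [ 0.444   0.1175  0.04  ]]
tri (array([0.5602, 0.1334, 0.0333]), np.float64(0.00014346868946202475))
tri (array([ 0.5808, -0.004 ,  0.0313]), np.float64(0.0010794043443349542))
tri (array([ 0.4661, -0.019 ,  0.0329]), np.float64(0.0015736585829723361))
crate [0.5121 0.0569 0.04  ] 0.11523233963553557 0.13800459722544903 0.12514059637241678 0.1521943191461274
bay [0.5369 0.06   0.04  ]
bay direct [0.5377 0.06   0.025 ]
foot [0.5876 0.0731 0.    ] 0.16394263079221297 0.1550860556690581
guide [0.5999 0.1548 0.019 ] [0.7753 0.1806 0.1   ] 0.1460546813191154
guide [ 0.6279 -0.004   0.019 ] [0.7996 0.0199 0.1   ] 0.13847734006124401
cam in tool [ 0.0818 -0.0008 -0.1423]
[[-0.0003 -0.9485 -0.3167]
 [ 1.     -0.0002 -0.0002]
 [ 0.0001 -0.3167  0.9485]]
[[ 0.9721  0.2346 -0.0001]
 [ 0.2346 -0.9721  0.0013]
 [ 0.0002 -0.0013 -1.    ]]
```

Careful with the scale: shifts go in shares of 62.5 mm and turns go in units of 0.25 rad. That gives: 0.036 m is 0.576, -0.023 m is -0.368.

```bash
python3 -m jog '[[[0.576, -0.368, 0, 0, 1], [0.576, -0.368, 0, 0, 1], [0.576, -0.368, 0, 0, 1], [0.576, -0.368, 0, 0, 1], [0.576, -0.368, 0, 0, 1]]]'
python3 -m jog '[[[0.576, -0.368, 0, 0, 1], [0.576, -0.368, 0, 0, 1], [0.576, -0.368, 0, 0, 1], [0.576, -0.368, 0, 0, 1], [0.576, -0.368, 0, 0, 1]]]'
python3 -m jog '[[[0.336, -0.832, 0, 0, 1], [0.336, -0.832, 0, 0, 1], [0.336, -0.832, 0, 0, 1], [0.336, -0.832, 0, 0, 1], [0.336, -0.832, 0, 0, 1]]]'
python3 -m jog '[[[0.336, -0.832, 0, 0, 1], [0.336, -0.832, 0, 0, 1], [0.336, -0.832, 0, 0, 1], [0.336, -0.832, 0, 0, 1], [0.336, -0.832, 0, 0.4, 1]]]'
python3 -m jog '[[[0, 0, 0, 0, 1]]]'
python3 - <<'E'
from h import *
i=camera_info("wrist");im=read_camera("wrist");cv2.imwrite("pics/w1.png",im[:,:,::-1])
s=state();print(s["time"],s["tool_pos"],s["orientation"],s["force"]); print(proj(np.array([.5035,.3525,.08]),i))
E
```

```text
time: 0.72
tool_pos: [0.2719, -0.3551, 0.2311]
orientation: [-3.141, 0.0, 0.237]
force: [-0.8, -0.4, 0.0]
grip_width: 0.999
gripper_force: 0.0
time: 1.35
tool_pos: [0.4199, -0.2011, 0.2311]
orientation: [-3.141, 0.0, 0.237]
force: [-0.0, 0.3, -0.5]
grip_width: 0.998
gripper_force: 0.0
time: 1.98
tool_pos: [0.4601, 0.0769, 0.2311]
orientation: [3.141, 0.0, 0.237]
force: [1.2, -1.0, -0.1]
grip_width: 1.0
gripper_force: 0.0
time: 2.6
tool_pos: [0.5012, 0.3542, 0.2308]
orientation: [3.141, 0.001, 0.135]
force: [1.3, -0.8, 0.0]
grip_width: 1.003
gripper_force: 0.0
time: 2.72
tool_pos: [0.5006, 0.3557, 0.2297]
orientation: [-3.142, 0.002, 0.14]
force: [-0.7, -0.6, 0.1]
grip_width: 0.995
gripper_force: 0.0
2.775 [0.5007 0.3537 0.2299] [3.1406 0.0018 0.1399] [-1.1984 -0.1987  0.6209]
[281.4407 193.0194]
```

View pics/w1.png

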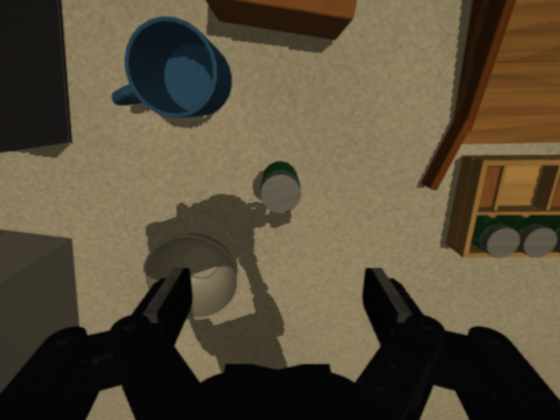

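The wrist view shows the jar lid at (281,192), against a predicted (281,193), so the jar position is confirmed by three views. Next I descend and grasp.

In the tool's units: 0.05 m is 0.8, 0.04 m is 0.64.

```bash
python3 -m jog '[[[0.0448, 0.0224, 0.64, 0, 1], [0, 0, 0.8, 0, 1], [0, 0, 0.8, 0, 1], [0, 0, 0.64, 0, 1], [0, 0, 0.32, 0, 1]]]' 30
python3 -m jog '[[[0, 0, 0, 0, 1], [0, 0, 0, 0, 0.4], [0, 0, 0, 0, 0.3], [0, 0, 0, 0, 0.2], [0, 0, 0, 0, 0.2]]]' 30
python3 -m jog '[[[0, 0, 0, 0, 0.2], [0, 0, 0, 0, 0.2], [0, 0, 0, 0, 0.2], [0, 0, 0, 0, 0.2]]]' 30
```

```text
time: 3.4
tool_pos: [0.5031, 0.3491, 0.0288]
orientation: [3.14, 0.004, 0.136]
force: [0.5, -0.3, -0.1]
grip_width: 0.996
gripper_force: 0.0
time: 4.03
tool_pos: [0.505, 0.3517, 0.0328]
orientation: [-3.141, -0.002, 0.137]
force: [-0.9, -1.3, 6.4]
grip_width: 0.509
gripper_force: 30.4
time: 4.53
tool_pos: [0.505, 0.3517, 0.0328]
orientation: [-3.141, -0.002, 0.137]
force: [-1.7, -0.8, 6.1]
grip_width: 0.504
gripper_force: 30.4
```

```bash
python3 -m jog '[[[0, 0, -0.32, 0, 0.2], [0, 0, -0.8, 0, 0.2], [0, 0, -0.8, 0, 0.2], [0, 0.48, 0, 0, 0.2], [-0.0224, 0.8, 0, 0, 0.2]]]'
python3 -m jog '[[[-0.0256, 0.8, 0, 0, 0.2], [-0.0256, 0.8, 0, 0, 0.2], [-0.0256, 0.8, 0, 0, 0.2], [-0.0256, 0.688, 0, 0, 0.2], [0, 0.32, 0, 0, 0.2]]]'
python3 -m jog '[[[0, 0, 0, 0, 0.2], [0, 0, 0, 0, 0.2]]]'
python3 - <<'E'
from h import *
i=camera_info("wrist");im=read_camera("wrist");cv2.imwrite("pics/w2.png",im[:,:,::-1])
s=state();print(s["tool_pos"],s["orientation"],s["force"],s["grip_width"],s["gripper_force"])
print(proj(np.array([.5373,.06,.005]),i),proj(np.array([.5593,.133,.04]),i),proj(np.array([.5793,-.004,.04]),i))
E
```

```text
time: 5.15
tool_pos: [0.5138, 0.2723, 0.1521]
orientation: [-3.141, -0.002, 0.14]
force: [1.6, -0.5, -1.7]
grip_width: 0.504
gripper_force: 31.1
time: 5.78
tool_pos: [0.5365, 0.0581, 0.1514]
orientation: [3.141, -0.0, 0.135]
force: [-0.7, -0.6, 0.0]
grip_width: 0.505
gripper_force: 31.1
time: 6.02
tool_pos: [0.5363, 0.0612, 0.1512]
orientation: [-3.141, 0.0, 0.138]
force: [-0.3, 0.7, -1.5]
grip_width: 0.508
gripper_force: 31.1
[0.5363 0.0614 0.1513] [-3.1413  0.0001  0.1382] [ 0.2642  0.4092 -1.4944] 0.5019153341825915 31.07329487800598
[279.1868 195.7204] [198.6356 171.0037] [360.3892 169.7905]
```

View pics/w2.png

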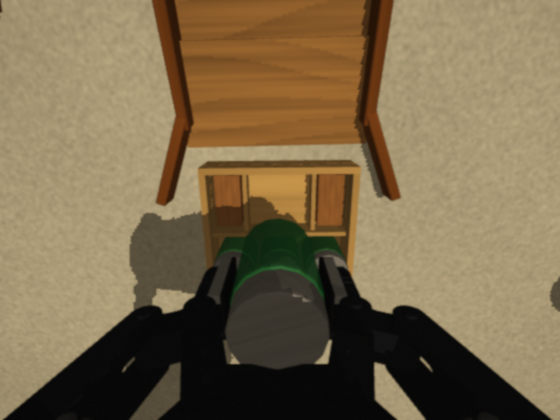

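The toe wall's outer rim corners are at (200,163) and (358,162), about 8 px above the prediction. The heel-side divider is at row ~231, and the bay spans columns 247–312. I'll compute the crate position from these.

```bash
python3 - <<'E'
from h import *
i=camera_info("wrist")
a,b=onz((200,163),.04,i),onz((358,162),.04,i);print(a,b,np.linalg.norm(a-b)); y=(a-b)/np.linalg.norm(a-b); x=np.array([y[1],-y[0],0]);print("yaw",np.arctan2(x[1],x[0]))
print("bay from toe",(a+b)/2-.035*x)
print("foot",onz((187,147),0,i),onz((368,143),0,i))
d1,d2=onz((247,200),.025,i),onz((312,200),.025,i);print("dividers",d1,d2)
print("heel div top front edge",onz((280,229),.03,i),"toe inner edge top",onz((280,175),.04,i))
# lid top edge check on the jar bottom
t=camera_info("top");print(proj(np.array([.5425,.0595,.04]),t))
E
```

```text
[0.5663 0.1324 0.04  ] [ 0.5856 -0.0003  0.04  ] 0.13409944318532468
yaw 0.14430870467569915
bay from toe [0.5413 0.061  0.04  ]
foot [0.572  0.1551 0.    ] [ 0.5998 -0.0174  0.    ]
dividers [0.5346 0.0904 0.025 ] [0.5429 0.0301 0.025 ]
heel div top front edge [0.5119 0.056  0.03  ] toe inner edge top [0.5654 0.0637 0.04  ]
[266.3047 223.7752]
```

In the tool's units: 0.004 m is 0.064, 0.0012 m is 0.0192.

```bash
python3 -m jog '[[[0.064, 0.0192, 0, 0, 0.2], [0, 0, 0.48, 0, 0.2], [0, 0, 0.48, 0, 0.2], [0, 0, 0.32, 0, 0.2], [0, 0, 0, 0, 0.2]]]'
python3 -m jog '[[[0, 0, 0.16, 0, 0.2], [0, 0, 0.16, 0, 0.2], [0, 0, 0, 0, 0.2]]]'
python3 -m jog '[[[0, 0, 0.08, 0, 0.2], [0, 0, 0.064, 0, 0.2], [0, 0, 0, 0, 0.2]]]'
python3 - <<'E'
from h import *
i=camera_info("wrist");im=read_camera("wrist");cv2.imwrite("pics/w3.png",im[:,:,::-1])
s=state();print(s["tool_pos"],s["force"])
E
```

```text
time: 6.7
tool_pos: [0.5398, 0.0601, 0.0699]
orientation: [-3.141, 0.003, 0.138]
force: [0.3, 0.7, -1.0]
grip_width: 0.506
gripper_force: 31.1
time: 7.08
tool_pos: [0.5402, 0.0595, 0.0507]
orientation: [-3.142, 0.001, 0.137]
force: [0.8, -0.5, -0.9]
grip_width: 0.503
gripper_force: 31.1
time: 7.45
tool_pos: [0.5404, 0.0594, 0.042]
orientation: [3.142, 0.001, 0.137]
force: [0.3, -0.5, -0.3]
grip_width: 0.503
gripper_force: 31.1
[0.5406 0.0594 0.0422] [ 0.7459 -0.2066 -0.8818]
```

View pics/w3.png

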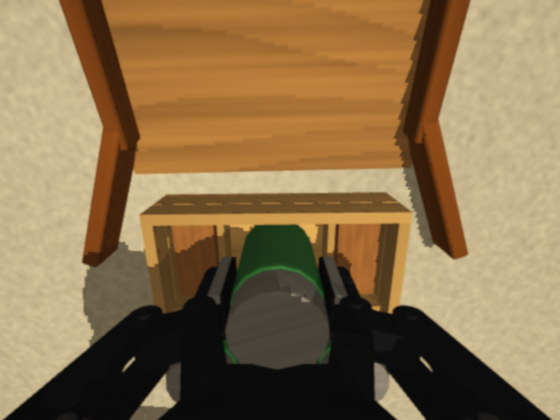

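The jar is inside the bay between the dividers (columns ~230–325 at row 235) and nothing is touching. I lower the last few millimetres and release.

In the tool's units: 0.002 m is 0.032, 0.001 m is 0.016.

```bash
python3 -m jog '[[[0, 0, 0.032, 0, 0.2], [0, 0, 0.032, 0, 0.2], [0, 0, 0.016, 0, 0.2], [0, 0, 0, 0, 0.2]]]'
python3 -m jog '[[[0, 0, 0, 0, 0.6], [0, 0, 0, 0, 0.7], [0, 0, 0, 0, 0.8], [0, 0, 0, 0, 0.85], [0, 0, 0, 0, 0.85]]]'
python3 -m jog '[[[0, 0, -0.48, 0, 0.85], [0, 0, -0.8, 0, 0.85], [0, 0, -0.8, 0, 0.85], [-0.64, 0, 0, 0, 0.85], [-0.8, 0, 0, 0, 0.5]]]'
python3 -m jog '[[[-0.8, 0, 0, 0, 0], [-0.32, 0, 0, 0, 0], [0, 0, 0, 0, 0], [0, 0, 0, 0, 0]]]'
python3 - <<'E'
from h import *
i=camera_info("wrist");im=read_camera("wrist")
im2=read_camera("top")[110:290,180:340]
cv2.imwrite("pics/w4.png",np.hstack([im,cv2.resize(im2,(240,270)) if 0 else cv2.copyMakeBorder(cv2.resize(im2,(240,270),interpolation=cv2.INTER_CUBIC),0,150,0,0,0)])[:,:,::-1])
s=state();print(s["time"],s["tool_pos"],s["orientation"],s["force"],s["grip_width"])
E
```

```text
time: 8.0
tool_pos: [0.5407, 0.0594, 0.0378]
orientation: [3.141, -0.0, 0.137]
force: [-1.0, 0.4, 5.3]
grip_width: 0.501
gripper_force: 31.6
time: 8.62
tool_pos: [0.5406, 0.0594, 0.0372]
orientation: [3.142, 0.0, 0.137]
force: [-0.2, -0.1, -0.7]
grip_width: 0.85
gripper_force: 0.0
time: 9.25
tool_pos: [0.4511, 0.047, 0.1678]
orientation: [3.141, -0.002, 0.137]
force: [0.2, -0.5, -0.1]
grip_width: 0.657
gripper_force: 0.0
time: 9.75
tool_pos: [0.3834, 0.0376, 0.1676]
orientation: [3.141, -0.002, 0.137]
force: [0.9, -0.1, 0.1]
grip_width: 0.0
gripper_force: 0.0
9.85 [0.3832 0.0376 0.1673] [ 3.1414 -0.0006  0.1368] [-0.5073  1.2137  1.2228] 0.0024614290907112157
```

View pics/w4.png

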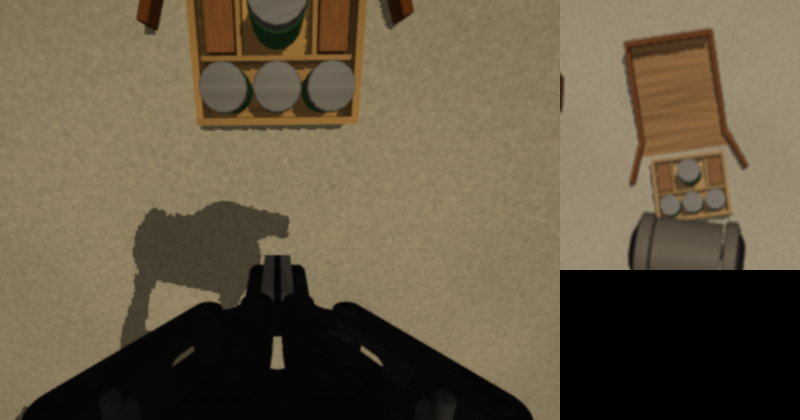

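The small jar stands in the bay at about (277,15) of the wrist view, released. The heel rim corners are at (197,126) and (358,124).

```bash
python3 - <<'E'
from h import *
i=camera_info("wrist")
a,b=onz((197,126),.04,i),onz((358,124),.04,i);y=(a-b);print(a,b,np.linalg.norm(y),"yaw",np.arctan2(-y[0],y[1]),"heel",(a+b)/2, "tool",state()["tool_pos"])
m=np.mean([onz(p,.062,i) for p in((224,87),(277,86),(331,85))],0);print("lids",m)
E
```

```text
[0.442  0.1167 0.04  ] [ 0.4627 -0.0215  0.04  ] 0.13976847641628667 yaw 0.14858863273214448 heel [0.4524 0.0476 0.04  ] tool [0.3832 0.0376 0.1673]
lids [0.4818 0.0518 0.062 ]
```

In the tool's units: 0.05 m is 0.8, 0.04 m is 0.64, -0.008 rad is -0.032.

```bash
python3 -m jog '[[[0, 0, 0.64, 0, 0.35], [0, 0, 0.8, 0, 0.35], [0, 0, 0.64, 0, 0.35], [0, 0, 0.352, -0.032, 0.35], [0.32, 0, 0, 0, 0.35]]]' 20
python3 -m jog '[[[0.24, 0, 0, 0, 0.35], [0.128, 0, 0, 0, 0.35], [0, 0, 0, 0, 0.35]]]'
python3 -m jog '[[[0.032, 0, 0, 0, 0.35], [0.032, 0, 0, 0, 0.35], [0.032, 0, 0, 0, 0.35], [0.032, 0, 0, 0, 0.35], [0.032, 0, 0, 0, 0.35]]]'
python3 -m jog '[[[0.032, 0, 0, 0, 0.35], [0.032, 0, 0, 0, 0.35], [0.032, 0, 0, 0, 0.35], [0.032, 0, 0, 0, 0.35], [0.032, 0, 0, 0, 0.35]]]'
```

```text
time: 10.48
tool_pos: [0.4003, 0.0407, 0.013]
orientation: [-3.14, 0.006, 0.145]
force: [0.3, -0.3, -0.1]
grip_width: 0.349
gripper_force: 0.0
time: 10.85
tool_pos: [0.4251, 0.0439, 0.015]
orientation: [3.142, 0.0, 0.145]
force: [-0.5, -0.7, 0.3]
grip_width: 0.35
gripper_force: 0.0
time: 11.48
tool_pos: [0.4347, 0.0453, 0.0153]
orientation: [3.141, -0.0, 0.145]
force: [-0.5, -0.2, 0.4]
grip_width: 0.348
gripper_force: 0.0
time: 12.1
tool_pos: [0.4419, 0.0466, 0.015]
orientation: [-3.141, 0.006, 0.145]
force: [-10.1, -1.3, 7.1]
grip_width: 0.352
gripper_force: 5.0
```

```bash
python3 -m jog '[[[0, 0, 0, 0, 0.35]]]'; python3 -m jog '[[[0.016, 0, 0, 0, 0.35], [0.016, 0, 0, 0, 0.35], [0.016, 0, 0, 0, 0.35]]]';python3 -m jog '[[[0.016, 0, 0, 0, 0.35], [0.016, 0, 0, 0, 0.35], [0.016, 0, 0, 0, 0.35]]]'
```

```text
time: 12.22
tool_pos: [0.442, 0.0466, 0.015]
orientation: [-3.141, 0.005, 0.145]
force: [-7.0, -3.0, 5.1]
grip_width: 0.352
gripper_force: 3.8
time: 12.6
tool_pos: [0.4436, 0.0472, 0.0149]
orientation: [-3.14, 0.008, 0.145]
force: [-11.6, -1.4, 9.5]
grip_width: 0.343
gripper_force: 5.8
time: 12.98
tool_pos: [0.4466, 0.0477, 0.0149]
orientation: [-3.14, 0.008, 0.145]
force: [-10.6, -2.8, 9.4]
grip_width: 0.348
gripper_force: 5.8
```

```bash
python3 -m jog '[[[0, 0, -0.016, 0, 0.35], [0, 0, -0.016, 0, 0.35]]]'; python3 -m jog '[[[0.032, 0, 0, 0, 0.35], [0.032, 0, 0, 0, 0.35], [0.032, 0, 0, 0, 0.35]]]';python3 -m jog '[[[0.032, 0, 0, 0, 0.35], [0.032, 0, 0, 0, 0.35]]]'
```

```text
time: 13.22
tool_pos: [0.4493, 0.0476, 0.0168]
orientation: [-3.141, 0.003, 0.145]
force: [-4.1, 0.4, -2.1]
grip_width: 0.352
gripper_force: 1.8
time: 13.6
tool_pos: [0.4562, 0.0484, 0.0172]
orientation: [3.142, 0.001, 0.145]
force: [-6.4, -1.8, 0.4]
grip_width: 0.346
gripper_force: 3.7
time: 13.85
tool_pos: [0.4587, 0.0489, 0.0172]
orientation: [-3.141, 0.004, 0.145]
force: [-9.4, -1.4, 2.9]
grip_width: 0.353
gripper_force: 4.5
```

```bash
python3 -m jog '[[[0.024, 0, 0, 0, 0.35], [0.024, 0, 0, 0, 0.35], [0.024, 0, 0, 0, 0.35], [0.024, 0, 0, 0, 0.35]]]'; python3 -m jog '[[[0.024, 0, -0.008, 0, 0.35], [0.024, 0, 0, 0, 0.35], [0.024, 0, -0.008, 0, 0.35], [0.024, 0, 0, 0, 0.35]]]'
```

```text
time: 14.35
tool_pos: [0.4648, 0.0499, 0.0172]
orientation: [-3.141, 0.003, 0.145]
force: [-8.1, -1.0, 1.9]
grip_width: 0.347
gripper_force: 4.3
time: 14.85
tool_pos: [0.4711, 0.0508, 0.0179]
orientation: [-3.141, 0.003, 0.145]
force: [-6.0, -0.7, -2.5]
grip_width: 0.351
gripper_force: 3.0
```

```bash
python3 -m jog '[[[0.032, 0, 0, 0, 0.35], [0.032, 0, 0, 0, 0.35], [0.032, 0, 0, 0, 0.35], [0.032, 0, 0, 0, 0.35], [0.032, 0, 0, 0, 0.35]]]'; python3 -m jog '[[[0.032, 0, 0, 0, 0.35], [0.032, 0, -0.008, 0, 0.35], [0.032, 0, 0, 0, 0.35], [0.032, 0, -0.008, 0, 0.35], [0.032, 0, 0, 0, 0.35]]]'
python3 - <<'E'
from h import *
cv2.imwrite("pics/t5.png",np.hstack([cv2.resize(read_camera("top")[100:280,180:340],(373,420),interpolation=2),cv2.resize(read_camera("scene")[130:290,240:385],(381,420),interpolation=2)])[:,:,::-1])
E
```

```text
time: 15.48
tool_pos: [0.4811, 0.0522, 0.0178]
orientation: [-3.141, 0.003, 0.145]
force: [-6.9, -0.7, -3.2]
grip_width: 0.349
gripper_force: 2.9
time: 16.1
tool_pos: [0.4911, 0.0537, 0.0189]
orientation: [-3.141, 0.002, 0.145]
force: [-5.5, -2.1, -3.4]
grip_width: 0.349
gripper_force: 2.8
```

View pics/t5.png

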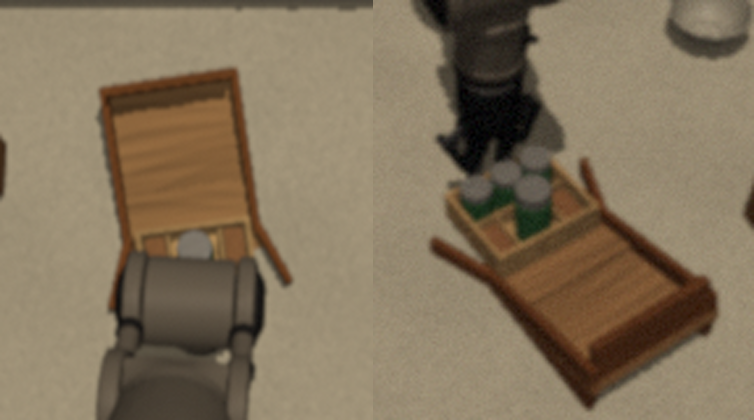

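The crate is centred between the guides, with its toe on the ramp and the jar standing. I continue pushing.

In the tool's units: 0.002 m is 0.032.

```bash
python3 -m jog '[[[0.032, 0, 0, 0, 0.35], [0.032, 0, 0, 0, 0.35], [0.032, 0, 0, 0, 0.35], [0.032, 0, 0, 0, 0.35], [0.032, 0, 0, 0, 0.35]]]'; python3 -m jog '[[[0.032, 0, 0, 0, 0.35], [0.032, 0, 0, 0, 0.35], [0.032, 0, 0, 0, 0.35], [0.032, 0, 0, 0, 0.35], [0.032, 0, 0, 0, 0.35]]]'; python3 -m jog '[[[0.032, 0, 0, 0, 0.35], [0.032, 0, 0, 0, 0.35], [0.032, 0, 0, 0, 0.35], [0.032, 0, 0, 0, 0.35], [0.032, 0, 0, 0, 0.35]]]'
```

```text
time: 16.82
tool_pos: [0.5011, 0.0551, 0.0189]
orientation: [-3.141, 0.002, 0.145]
force: [-6.6, -0.2, -2.8]
grip_width: 0.347
gripper_force: 2.7
time: 17.45
tool_pos: [0.511, 0.0565, 0.0188]
orientation: [-3.141, 0.002, 0.145]
force: [-5.4, -0.8, -3.4]
grip_width: 0.354
gripper_force: 2.6
time: 18.08
tool_pos: [0.521, 0.058, 0.0188]
orientation: [-3.141, 0.002, 0.145]
force: [-5.3, -1.1, -3.6]
grip_width: 0.35
gripper_force: 2.5
```

```bash
python3 -m jog '[[[0.032, 0, 0, 0, 0.35], [0.032, 0, 0, 0, 0.35], [0.032, 0, 0, 0, 0.35], [0.032, 0, 0, 0, 0.35], [0.032, 0, 0, 0, 0.35]]]'; python3 -m jog '[[[0.032, 0, 0, 0, 0.35], [0.032, 0, 0, 0, 0.35], [0.032, 0, 0, 0, 0.35], [0.032, 0, 0, 0, 0.35], [0.032, 0, 0, 0, 0.35]]]'; python3 -m jog '[[[0.032, 0, 0, 0, 0.35], [0.032, 0, 0, 0, 0.35], [0.032, 0, 0, 0, 0.35], [0.032, 0, 0, 0, 0.35], [0.032, 0, 0, 0, 0.35]]]'
```

```text
time: 18.7
tool_pos: [0.5313, 0.0594, 0.019]
orientation: [-3.142, 0.001, 0.145]
force: [-5.5, 0.1, -4.2]
grip_width: 0.345
gripper_force: 2.5
time: 19.32
tool_pos: [0.5417, 0.0608, 0.0195]
orientation: [3.141, -0.0, 0.145]
force: [-4.5, -0.3, -2.3]
grip_width: 0.352
gripper_force: 2.7
time: 19.95
tool_pos: [0.5514, 0.0623, 0.0194]
orientation: [3.142, 0.0, 0.145]
force: [-4.8, -2.1, -1.4]
grip_width: 0.349
gripper_force: 2.8
```

In the tool's units: 0.002 m is 0.032.

```bash
python3 -m jog '[[[0.032, 0, 0, 0, 0.35], [0.032, 0, 0, 0, 0.35], [0.032, 0, 0, 0, 0.35], [0.032, 0, 0, 0, 0.35], [0.032, 0, 0, 0, 0.35]]]'; python3 -m jog '[[[0.032, 0, 0, 0, 0.35], [0.032, 0, -0.008, 0, 0.35], [0.032, 0, -0.008, 0, 0.35], [0.032, 0, -0.008, 0, 0.35], [0.032, 0, -0.008, 0, 0.35]]]'; python3 -m jog '[[[0.032, 0, -0.008, 0, 0.35], [0.032, 0, -0.008, 0, 0.35], [0.032, 0, -0.008, 0, 0.35], [0.032, 0, -0.008, 0, 0.35], [0.032, 0, -0.008, 0, 0.35]]]'
```

```text
time: 20.58
tool_pos: [0.5611, 0.0637, 0.0193]
orientation: [3.142, 0.001, 0.145]
force: [-5.9, -1.8, -3.5]
grip_width: 0.353
gripper_force: 3.1
time: 21.2
tool_pos: [0.5706, 0.0652, 0.0212]
orientation: [-3.142, 0.001, 0.145]
force: [-7.5, -1.2, -1.2]
grip_width: 0.352
gripper_force: 3.5
time: 21.82
tool_pos: [0.5802, 0.0666, 0.0238]
orientation: [-3.141, 0.002, 0.145]
force: [-7.8, 0.2, 0.2]
grip_width: 0.353
gripper_force: 4.2
```

In the tool's units: 0.002 m is 0.032, -0.0006 m is -0.0096.

```bash
python3 -m jog '[[[0.032, 0, -0.0096, 0, 0.35], [0.032, 0, -0.0096, 0, 0.35], [0.032, 0, -0.0096, 0, 0.35], [0.032, 0, -0.0096, 0, 0.35], [0.032, 0, -0.0096, 0, 0.35]]]'; python3 -m jog '[[[0.024, 0, -0.008, 0, 0.35], [0.024, 0, -0.008, 0, 0.35], [0.024, 0, -0.008, 0, 0.35], [0.024, 0, -0.008, 0, 0.35], [0.024, 0, -0.008, 0, 0.35]]]'
```

```text
time: 22.45
tool_pos: [0.5896, 0.068, 0.0268]
orientation: [-3.141, 0.003, 0.145]
force: [-10.3, -1.9, 1.7]
grip_width: 0.349
gripper_force: 5.2
time: 23.08
tool_pos: [0.5966, 0.069, 0.0295]
orientation: [-3.141, 0.004, 0.145]
force: [-11.9, -1.5, 2.9]
grip_width: 0.35
gripper_force: 6.2
```

```bash
python3 -m jog '[[[0.016, 0, -0.0128, 0, 0.35], [0.016, 0, -0.0128, 0, 0.35], [0.016, 0, -0.0128, 0, 0.35], [0.016, 0, -0.0128, 0, 0.35]]]'; python3 -m jog '[[[0.016, 0, -0.0096, 0, 0.35], [0.016, 0, -0.0096, 0, 0.35], [0.016, 0, -0.0096, 0, 0.35], [0.016, 0, -0.0096, 0, 0.35]]]'
```

```text
time: 23.58
tool_pos: [0.6006, 0.0696, 0.033]
orientation: [-3.141, 0.004, 0.145]
force: [-13.2, -1.9, 6.4]
grip_width: 0.353
gripper_force: 6.4
time: 24.08
tool_pos: [0.6062, 0.0703, 0.0351]
orientation: [3.142, 0.0, 0.145]
force: [-5.0, -0.1, -3.2]
grip_width: 0.348
gripper_force: 2.7
```

```bash
python3 -m jog '[[[0.024, 0, -0.0064, 0, 0.35], [0.024, 0, -0.0064, 0, 0.35], [0.024, 0, -0.0064, 0, 0.35], [0.024, 0, -0.0064, 0, 0.35], [0.024, 0, -0.0064, 0, 0.35]]]'; python3 -m jog '[[[0.024, 0, -0.0048, 0, 0.35], [0.024, 0, -0.0048, 0, 0.35], [0.024, 0, -0.0048, 0, 0.35], [0.024, 0, -0.0048, 0, 0.35], [0.024, 0, -0.0048, 0, 0.35]]]'
```

```text
time: 24.7
tool_pos: [0.6138, 0.0714, 0.0369]
orientation: [3.142, 0.0, 0.145]
force: [-5.7, -1.5, -4.7]
grip_width: 0.346
gripper_force: 2.5
time: 25.32
tool_pos: [0.6212, 0.0725, 0.0384]
orientation: [3.142, 0.0, 0.145]
force: [-4.0, -0.6, -4.0]
grip_width: 0.351
gripper_force: 2.4
```

In the tool's units: 0.0015 m is 0.024, -0.0002 m is -0.0032.

```bash
python3 -m jog '[[[0.024, 0, -0.0032, 0, 0.35], [0.024, 0, -0.0032, 0, 0.35], [0.024, 0, -0.0032, 0, 0.35], [0.024, 0, -0.0032, 0, 0.35], [0.024, 0, -0.0032, 0, 0.35]]]'; python3 -m jog '[[[0.024, 0, -0.0032, 0, 0.35], [0.024, 0, -0.0032, 0, 0.35], [0.024, 0, -0.0032, 0, 0.35], [0.024, 0, -0.0032, 0, 0.35], [0.024, 0, -0.0032, 0, 0.35]]]'; python3 -m jog '[[[0.016, 0, -0.0032, 0, 0.35], [0.016, 0, -0.0032, 0, 0.35], [0.016, 0, -0.0032, 0, 0.35], [0.016, 0, -0.0032, 0, 0.35], [0.016, 0, -0.0032, 0, 0.35]]]'
```

```text
time: 25.95
tool_pos: [0.6286, 0.0736, 0.0394]
orientation: [3.142, 0.0, 0.145]
force: [-4.9, -0.9, -3.6]
grip_width: 0.354
gripper_force: 2.4
time: 26.58
tool_pos: [0.636, 0.0746, 0.0404]
orientation: [3.142, 0.0, 0.145]
force: [-4.8, -0.6, -4.0]
grip_width: 0.351
gripper_force: 2.4
time: 27.2
tool_pos: [0.6409, 0.0754, 0.0414]
orientation: [3.142, 0.0, 0.145]
force: [-4.9, -0.1, -3.5]
grip_width: 0.351
gripper_force: 2.5
```

In the tool's units: 0.001 m is 0.016, 0.0002 m is 0.0032.

```bash
python3 -m jog '[[[0.016, 0, 0.0032, 0, 0.35], [0.016, 0, 0.0032, 0, 0.35], [0.016, 0, 0.0032, 0, 0.35], [0.016, 0, 0.0032, 0, 0.35]]]'; python3 -m jog '[[[0.016, 0, 0.0032, 0, 0.35], [0.016, 0, 0.0032, 0, 0.35], [0.016, 0, 0, 0, 0.35]]]'
```

```text
time: 27.7
tool_pos: [0.6432, 0.0757, 0.0413]
orientation: [3.142, 0.004, 0.145]
force: [-16.0, -2.4, 7.2]
grip_width: 0.349
gripper_force: 7.7
time: 28.08
tool_pos: [0.6447, 0.0759, 0.0415]
orientation: [3.142, 0.007, 0.145]
force: [-21.2, -4.3, 13.5]
grip_width: 0.352
gripper_force: 10.8
```

In the tool's units: -0.001 m is -0.016.

```bash
python3 -m jog '[[[-0.016, 0, -0.016, 0, 0.35], [-0.016, 0, -0.016, 0, 0.35]]]'; python3 - <<'E'
from h import *
top=read_camera("top");w=read_camera("wrist")
cv2.imwrite("pics/t6.png",np.hstack([cv2.resize(w,(400,300)),cv2.resize(read_camera("scene")[130:280,250:450],(400,300),interpolation=2)])[:,:,::-1])
cv2.imwrite("pics/top6.png",top[:,:,::-1]);cv2.imwrite("pics/w6.png",w[:,:,::-1])
np.save("w6.npy",camera_info("wrist")["pose"])
E
```

```text
time: 28.32
tool_pos: [0.6459, 0.076, 0.0426]
orientation: [3.141, -0.0, 0.145]
force: [-3.2, 0.5, -3.3]
grip_width: 0.35
gripper_force: 1.8
```

View pics/t6.png

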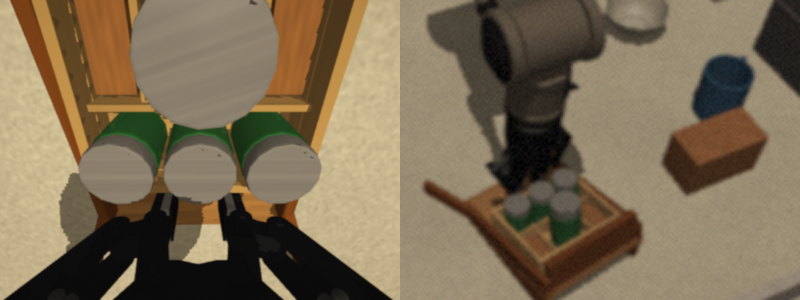

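The tenth picture shows the crate between the guides near the end board, with the jar upright. The force spike came from pads dragging on the wall, since it vanished when I raised them. I continue gently.

In the tool's units: -0.0002 m is -0.0032, 0.001 m is 0.016.

```bash
python3 -m jog '[[[0.016, 0, -0.0032, 0, 0.35], [0.016, 0, -0.0032, 0, 0.35], [0.016, 0, -0.0032, 0, 0.35]]]'; python3 -m jog '[[[0.016, 0, -0.0032, 0, 0.35], [0.016, 0, -0.0032, 0, 0.35]]]'
```

```text
time: 28.85
tool_pos: [0.6483, 0.0764, 0.043]
orientation: [3.142, 0.001, 0.145]
force: [-7.5, -0.7, -0.6]
grip_width: 0.352
gripper_force: 4.0
time: 29.1
tool_pos: [0.6503, 0.0767, 0.0434]
orientation: [3.141, 0.001, 0.145]
force: [-7.4, -1.7, -0.2]
grip_width: 0.348
gripper_force: 4.1
```

Careful with the scale: shifts go in shares of 62.5 mm and turns go in units of 0.25 rad. That gives: 0.001 m is 0.016, -0.0002 m is -0.0032.

```bash
python3 -m jog '[[[0.016, 0, -0.0032, 0, 0.35], [0.016, 0, -0.0032, 0, 0.35]]]'; python3 -m jog '[[[0.016, 0, -0.0032, 0, 0.35]]]';  python3 -m jog '[[[0.016, 0, -0.0032, 0, 0.35]]]'
```

```text
time: 29.35
tool_pos: [0.6523, 0.077, 0.0438]
orientation: [3.142, 0.001, 0.145]
force: [-8.0, -1.5, 0.9]
grip_width: 0.354
gripper_force: 4.1
time: 29.48
tool_pos: [0.6531, 0.0771, 0.044]
orientation: [3.142, 0.002, 0.145]
force: [-9.6, -2.1, -0.4]
grip_width: 0.349
gripper_force: 4.9
time: 29.6
tool_pos: [0.6532, 0.0772, 0.0439]
orientation: [-3.142, 0.004, 0.145]
force: [-12.3, -3.0, 1.0]
grip_width: 0.351
gripper_force: 6.3
```

In the tool's units: -0.001 m is -0.016.

```bash
python3 -m jog '[[[-0.016, 0, 0, 0, 0.35], [-0.016, 0, 0, 0, 0.35], [-0.016, 0, 0, 0, 0.35]]]'; python3 -m jog '[[[-0.032, 0, 0, 0, 0.35], [-0.032, 0, 0, 0, 0.35]]]'; python3 -m jog '[[[-0.16, 0, 0, 0, 0.35], [-0.48, 0, 0, 0, 0.35], [0, 0, -0.64, 0, 0.35], [0, 0, -0.64, 0, 0.35], [0, 0, 0, 0, 0.35]]]'
python3 - <<'E'
from h import *
w=read_camera("wrist");i=camera_info("wrist");cv2.imwrite("pics/w7.png",w[:,:,::-1])
t=read_camera("top");cv2.imwrite("pics/top7.png",t[:,:,::-1])
s=read_camera("scene");cv2.imwrite("pics/sc7.png",s[:,:,::-1])
# predicted final geometry: stand frame foot (.587,.071), yaw .145
yaw=.145;sl=np.radians(15);F=np.array([.587,.071,0])
X=np.array([np.cos(yaw)*np.cos(sl),np.sin(yaw)*np.cos(sl),np.sin(sl)]);Y=np.array([-np.sin(yaw),np.cos(yaw),0]);Z=np.cross(X,Y)
D=lambda x,y,z:F+x*X+y*Y+z*Z
for n,p in(("heel rim",D(91.5e-3,0,.033)),("heel rim not dropped",D(.088,0,.04)),("lip",D(.09,0,0)),("mid lid",D(.0915+.0275,0,.055))): print(n,proj(p,i),proj(p,camera_info("top")))
# brightness/hue profile down the middle columns
g=cv2.cvtColor(w,cv2.COLOR_RGB2HSV)
for c in(255,275,305):
    print(c,[tuple(int(v) for v in g[r,c-2:c+3].mean(0)) for r in range(120,330,6)])
E
```

```text
time: 29.98
tool_pos: [0.6529, 0.077, 0.0445]
orientation: [3.141, -0.003, 0.145]
force: [-0.7, 0.4, -1.9]
grip_width: 0.343
gripper_force: 0.6
time: 30.22
tool_pos: [0.6489, 0.0764, 0.0448]
orientation: [3.141, -0.003, 0.145]
force: [0.5, 0.1, 0.5]
grip_width: 0.352
gripper_force: 0.0
time: 30.85
tool_pos: [0.61, 0.0706, 0.1279]
orientation: [3.14, -0.008, 0.145]
force: [-0.4, -1.1, -0.3]
grip_width: 0.349
gripper_force: 0.0
heel rim [272.9505 146.0802] [258.7169 179.7408]
heel rim not dropped [272.8819 154.7062] [258.8084 181.0681]
lip [273.4041 132.5629] [259.1411 179.8082]
mid lid [272.1944 115.2413] [257.1259 170.2525]
255 [(19, 57, 110), (18, 58, 106), (19, 57, 105), (17, 117, 83), (16, 163, 97), (17, 162, 160), (15, 177, 125), (15, 177, 130), (15, 179, 147), (15, 178, 148), (15, 177, 150), (15, 178, 141), (15, 178, 132), (15, 179, 144), (15, 177, 147), (15, 177, 141), (15, 178, 128), (15, 178, 74), (19, 89, 86), (20, 82, 87), (20, 82, 86), (20, 81, 90), (19, 82, 84), (20, 82, 85), (20, 81, 86), (20, 82, 84), (20, 82, 85), (20, 81, 87), (20, 83, 87), (20, 82, 84), (20, 80, 142)
[... 438 characters left out ...]
1, 78, 170), (21, 78, 169), (20, 78, 169), (21, 79, 170), (21, 78, 167), (20, 78, 168), (21, 78, 170), (21, 78, 164), (21, 78, 167), (21, 78, 165), (21, 78, 167)]
305 [(19, 57, 111), (18, 60, 102), (17, 93, 89), (17, 162, 83), (17, 164, 124), (17, 162, 164), (15, 178, 130), (15, 178, 142), (15, 177, 138), (15, 179, 144), (15, 176, 153), (15, 178, 149), (15, 177, 135), (15, 177, 151), (15, 178, 143), (15, 178, 140), (15, 177, 140), (15, 178, 134), (21, 78, 167), (20, 78, 169), (20, 77, 174), (20, 78, 170), (20, 77, 170), (19, 77, 106), (16, 76, 96), (22, 72, 88), (19, 78, 86), (16, 81, 76), (46, 74, 75), (19, 75, 100), (21, 81, 131), (21, 79, 155), (21, 78, 163), (21, 78, 169), (21, 77, 171)]
```

```bash
python3 - <<'E'
from h import *
i=camera_info("wrist");w=cv2.imread("pics/w7.png");g=cv2.cvtColor(w,cv2.COLOR_BGR2HSV)
# hue/sat: plywood rim (sat~163) vs ramp (sat~178)
for c in(245,275,305):
    print(c,[(r,int(g[r,c-3:c+4,1].mean()),int(g[r,c-3:c+4,2].mean())) for r in range(140,164)])
    print([(r,int(g[r,c-3:c+4,1].mean())) for r in range(212,234,2)])
r=152;print([(c,*map(int,g[r,c])) for c in range(150,420,6)])
from itertools import product
yaw=.145;sl=np.radians(15);Y=np.array([-np.sin(yaw),np.cos(yaw),0])
X=np.array([np.cos(yaw)*np.cos(sl),np.sin(yaw)*np.cos(sl),np.sin(sl)]);Z=np.cross(X,Y)
for fx in(.582,.587,.592):
    F=np.array([fx,.071,0]);D=lambda x,z:np.round(proj(F+x*X+z*Z,i)[1],1)
    print(fx,"foot",D(0,0),"rim drop 90,91.5,93",D(.09,.033),D(.0915,.033),D(.093,.033),"undropped 86,88,90",D(.086,.0395),D(.088,.04),D(.09,.04))
E
```

```text
245 [(140, 163, 96), (141, 164, 101), (142, 163, 102), (143, 164, 106), (144, 164, 125), (145, 164, 150), (146, 163, 158), (147, 164, 158), (148, 164, 158), (149, 163, 158), (150, 163, 158), (151, 163, 156), (152, 165, 142), (153, 169, 107), (154, 175, 76), (155, 179, 84), (156, 178, 112), (157, 178, 122), (158, 178, 126), (159, 178, 128), (160, 177, 129), (161, 177, 130), (162, 178, 131), (163, 178, 132)]
[(212, 178), (214, 179), (216, 176), (218, 178), (220, 177), (222, 178), (224, 178), (226, 166), (228, 90), (230, 82), (232, 82)]
275 [(140, 57, 111), (141, 57, 111), (142, 58, 111), (143, 58, 111), (144, 58, 110), (145, 58, 107), (146, 60, 101), (147, 82, 94), (148, 138, 92), (149, 163, 102), (150, 164, 119), (151, 164, 141), (152, 164, 141), (153, 170, 111), (154, 176, 93), (155, 178, 108), (156, 178, 123), (157, 179, 137), (158, 178, 140), (159, 177, 137), (160, 178, 132), (161, 179, 129), (162, 179, 128), (163, 178, 128)]
[(212, 177), (214, 178), (216, 178), (218, 179), (220, 176), (222, 179), (224, 177), (226, 149), (228, 88), (230, 81), (232, 82)]
305 [(140, 165, 100), (141, 
[... 1026 characters left out ...]
65, 148), (300, 17, 165, 148), (306, 17, 162, 154), (312, 17, 164, 154), (318, 17, 162, 154), (324, 17, 165, 155), (330, 17, 165, 155), (336, 17, 163, 155), (342, 17, 163, 155), (348, 17, 163, 156), (354, 17, 165, 164), (360, 17, 164, 160), (366, 17, 163, 153), (372, 17, 166, 157), (378, 17, 170, 153), (384, 17, 108, 134), (390, 20, 79, 168), (396, 21, 80, 166), (402, 21, 78, 160), (408, 21, 80, 163), (414, 21, 79, 161)]
0.582 foot 228.2 rim drop 90,91.5,93 153.4 151.4 149.3 undropped 86,88,90 162.6 160.2 157.5
0.587 foot 223.4 rim drop 90,91.5,93 146.2 144.1 142.0 undropped 86,88,90 155.3 152.9 150.1
0.592 foot 218.5 rim drop 90,91.5,93 138.9 136.7 134.6 undropped 86,88,90 148.0 145.4 142.6
```

```bash
python3 - <<'E'
from h import *
i=camera_info("wrist");w=cv2.imread("pics/w7.png");g=cv2.cvtColor(w,cv2.COLOR_BGR2HSV)
for r in(148,150): 
  print(r,"L",[(c,*map(int,g[r,c])) for c in range(158,184,2)]); print("R",[(c,*map(int,g[r,c])) for c in range(366,396,2)])
yaw=.145;sl=np.radians(15);Y=np.array([-np.sin(yaw),np.cos(yaw),0])
X=np.array([np.cos(yaw)*np.cos(sl),np.sin(yaw)*np.cos(sl),np.sin(sl)]);Z=np.cross(X,Y)
F=np.array([.5838,.071,0])
for x,z in((.0905,.033),(.092,.033),(.089,.04),(.0905,.04)):
  a,b=[proj(F+x*X+z*Z+y*Y,i) for y in(.07,-.07)]; print(x,z,a,b,np.linalg.norm(a-b))
a,b=[proj(F+y*Y,i) for y in(.076,-.076)];print("foot",a,b)
r=224;print([(c,*map(int,g[r,c])) for c in range(166,196,3)],[(c,*map(int,g[r,c])) for c in range(350,392,3)])
E
```

```text
148 L [(158, 20, 79, 168), (160, 19, 88, 153), (162, 13, 178, 106), (164, 13, 215, 102), (166, 12, 211, 99), (168, 13, 213, 97), (170, 12, 209, 95), (172, 12, 215, 83), (174, 12, 198, 63), (176, 16, 170, 126), (178, 17, 164, 151), (180, 17, 164, 151), (182, 17, 164, 152)]
R [(366, 17, 162, 167), (368, 17, 162, 167), (370, 17, 162, 167), (372, 18, 162, 167), (374, 18, 162, 168), (376, 18, 162, 167), (378, 18, 164, 165), (380, 15, 184, 126), (382, 13, 213, 96), (384, 14, 150, 109), (386, 20, 83, 156), (388, 21, 80, 163), (390, 21, 78, 169), (392, 21, 79, 171), (394, 20, 78, 174)]
150 L [(158, 21, 78, 163), (160, 21, 82, 159), (162, 14, 153, 113), (164, 13, 215, 103), (166, 13, 214, 100), (168, 12, 216, 97), (170, 12, 213, 96), (172, 13, 214, 88), (174, 13, 204, 65), (176, 17, 171, 119), (178, 17, 163, 150), (180, 17, 164, 151), (182, 17, 163, 152)]
R [(366, 17, 160, 167), (368, 17, 160, 167), (370, 17, 162, 167), (372, 18, 162, 167), (374, 18, 162, 167), (376, 18, 162, 168), (378, 17, 164, 163), (380, 14, 193, 116), (382, 12, 213, 97), (384, 16, 125, 116), (386, 20, 83, 154), (388, 21,
[... 189 characters left out ...]
038 ] 202.4096845828463
0.089 0.04 [169.2299 156.2491] [375.813  156.1523] 206.58308881940303
0.0905 0.04 [168.7863 154.1749] [376.2178 154.0773] 207.43160756742265
foot [194.1714 226.4932] [353.5501 226.4285]
[(166, 20, 81, 116), (169, 19, 91, 134), (172, 13, 212, 108), (175, 13, 213, 109), (178, 12, 211, 111), (181, 12, 214, 81), (184, 12, 213, 48), (187, 15, 184, 68), (190, 15, 178, 76), (193, 15, 178, 76)] [(350, 15, 170, 138), (353, 15, 170, 138), (356, 15, 173, 136), (359, 15, 167, 81), (362, 15, 166, 72), (365, 15, 156, 54), (368, 12, 215, 45), (371, 12, 213, 92), (374, 13, 215, 108), (377, 13, 213, 109), (380, 13, 164, 118), (383, 21, 78, 160), (386, 21, 79, 164), (389, 21, 79, 165)]
```

```bash
python3 -m jog '[[[0, 0, -0.8, 0, 0.35], [0.48, 0, 0, 0, 0.35], [0.48, 0, 0, 0, 0.35], [0, 0, 0, 0, 0.35], [0, 0, 0, 0, 0.35]]]'; cat > edge.py <<'E'
from h import *
yaw=.145;sl=np.radians(15);Y=np.array([-np.sin(yaw),np.cos(yaw),0])
X=np.array([np.cos(yaw)*np.cos(sl),np.sin(yaw)*np.cos(sl),np.sin(sl)]);Z=np.cross(X,Y)
F=np.array([.5838,.071,0])
w=read_camera("wrist");i=camera_info("wrist");np.save("wN.npy",i["pose"]);cv2.imwrite("pics/w8.png",w[:,:,::-1])
g=cv2.cvtColor(w,cv2.COLOR_RGB2HSV).astype(int)
print(state()["tool_pos"])
for y in(.035,.022,-.022,-.035):
  for x,z in((.0915,.033),(.0895,.04),(0,0)):
    p=proj(F+x*X+z*Z+y*Y,i);print(y,x,p)
    if z!=.04:
      u,v=map(int,np.round(p));print([(r,int(g[r,u-2:u+3,1].mean()),int(g[r,u-2:u+3,2].mean())) for r in range(v-7,min(420,v+14))])
E
python3 edge.py
```

```text
time: 31.62
tool_pos: [0.6665, 0.0792, 0.1723]
orientation: [-3.141, 0.003, 0.145]
force: [0.1, 0.5, -0.7]
grip_width: 0.348
gripper_force: 0.0
[0.6665 0.0792 0.1728]
0.035 0.0915 [235.3999 208.1927]
[(201, 56, 106), (202, 56, 106), (203, 58, 107), (204, 58, 109), (205, 57, 110), (206, 57, 110), (207, 57, 110), (208, 59, 109), (209, 66, 104), (210, 92, 91), (211, 135, 78), (212, 168, 74), (213, 177, 74), (214, 179, 74), (215, 178, 72), (216, 179, 71), (217, 176, 73), (218, 177, 74), (219, 178, 75), (220, 177, 73), (221, 178, 73)]
0.035 0.0895 [234.6681 214.3285]
0.035 0 [244.6953 257.9764]
[(251, 178, 70), (252, 178, 72), (253, 176, 72), (254, 172, 68), (255, 154, 54), (256, 111, 34), (257, 57, 23), (258, 47, 22), (259, 58, 20), (260, 59, 18), (261, 31, 15), (262, 49, 14), (263, 47, 12), (264, 56, 11), (265, 37, 10), (266, 47, 8), (267, 50, 8), (268, 61, 7), (269, 43, 6), (270, 50, 7), (271, 65, 6)]
0.022 0.0915 [249.6323 208.1876]
[(201, 163, 101), (202, 163, 102), (203, 164, 109), (204, 164, 129), (205, 163, 150), (206, 163, 156), (207, 162, 156), (208, 163, 156), (209, 163, 149), 
[... 1474 characters left out ...]
, 87), (205, 138, 92), (206, 157, 119), (207, 160, 153), (208, 162, 162), (209, 164, 161), (210, 168, 158), (211, 176, 154), (212, 178, 151), (213, 178, 143), (214, 179, 134), (215, 178, 132), (216, 177, 137), (217, 178, 141), (218, 179, 144), (219, 179, 148), (220, 177, 152), (221, 178, 153)]
-0.035 0.0895 [312.6588 214.3013]
-0.035 0 [304.2855 257.9588]
[(251, 177, 133), (252, 178, 128), (253, 178, 132), (254, 177, 133), (255, 169, 127), (256, 132, 122), (257, 90, 130), (258, 82, 134), (259, 80, 133), (260, 80, 131), (261, 80, 132), (262, 80, 132), (263, 81, 133), (264, 81, 134), (265, 81, 135), (266, 79, 136), (267, 80, 137), (268, 80, 133), (269, 81, 126), (270, 81, 121), (271, 81, 121)]
```

```bash
python3 - <<'E'
from h import *
# view 1 pose: tool moved since; rebuild from rigid mount
from scipy.spatial.transform import Rotation as Ro
i2=camera_info("wrist");P2=np.array(i2["pose"]);s=state()
T=lambda p,o:np.r_[np.c_[Ro.from_euler("xyz",o).as_matrix(),p],[[0,0,0,1]]]
M=np.linalg.inv(T(s["tool_pos"],s["orientation"]))@P2
ax=np.array([np.cos(.145),np.sin(.145)])
for p1,o1 in(([.6100,.0706,.1279],[3.14,-.008,.145]),([.6100,.0706,.1275],[3.1405,-.005,.145])):
  i1=dict(K=i2["K"],pose=T(p1,o1)@M)
  for n,a,b in(("rim",153.0,210.3),("foot",226.5,256.4)):
    p,e=tri((275,a),i1,(275,b),i2);print(n,p,"gap",e,"along",p[:2]@ax)
print(i2["pose"]); print(M[:3,3])
E
```

```text
rim [0.6637 0.081  0.0635] gap 0.000882400228944381 along 0.6684011107728091
foot [ 0.5856  0.0701 -0.0007] gap 0.0010193105223503085 along 0.5895998246758131
rim [0.6635 0.081  0.0629] gap 0.0008541944855975582 along 0.6682025788614654
foot [ 0.5846  0.07   -0.0028] gap 0.0009606087184568616 along 0.5885369487589854
[[ 0.144  -0.9378 -0.3158  0.7477]
 [-0.9896 -0.1366 -0.0457  0.0918]
 [-0.0002  0.3191 -0.9477  0.3149]
 [ 0.      0.      0.      1.    ]]
[ 0.0818 -0.0008 -0.1423]
```

Two-view triangulation puts the heel rim at z = 64 mm and 79 mm past the foot. The heel is right at the lip but has not dropped, so it needs a millimetre or two more.

In the tool's units: 0.06 m is 0.96, -0.0275 m is -0.44.

```bash
python3 -m jog '[[[-0.44, 0, 0, 0, 0.35], [-0.44, 0, 0, 0, 0.35], [0, 0, 0.96, 0, 0.35], [0, 0, 0.96, 0, 0.35], [0, 0, 0.112, 0, 0.35]]]'; python3 -m jog '[[[0.24, 0, 0, 0, 0.35], [0.192, 0, 0, 0, 0.35], [0.064, 0, 0, 0, 0.35], [0.032, 0, 0, 0, 0.35], [0.032, 0, 0, 0, 0.35]]]';  python3 -m jog '[[[0.032, 0, 0, 0, 0.35], [0.016, 0, 0, 0, 0.35], [0.016, 0, 0, 0, 0.35]]]'
```

```text
time: 32.3
tool_pos: [0.6093, 0.0712, 0.0432]
orientation: [-3.14, 0.009, 0.145]
force: [-0.4, -0.1, -0.1]
grip_width: 0.35
gripper_force: 0.0
time: 32.92
tool_pos: [0.6478, 0.0764, 0.0476]
orientation: [3.141, -0.0, 0.145]
force: [-0.5, -0.5, 1.3]
grip_width: 0.352
gripper_force: 0.0
time: 33.3
tool_pos: [0.6517, 0.0769, 0.0469]
orientation: [3.142, 0.0, 0.145]
force: [0.0, 0.9, -0.4]
grip_width: 0.349
gripper_force: 0.0
```

In the tool's units: 0.001 m is 0.016, -0.0002 m is -0.0032.

```bash
python3 -m jog '[[[0.016, 0, 0, 0, 0.35], [0.016, 0, -0.0032, 0, 0.35]]]'; python3 -m jog '[[[0.0112, 0, -0.0064, 0, 0.35]]]';  python3 -m jog '[[[0.008, 0, -0.0064, 0, 0.35]]]'
```

```text
time: 33.55
tool_pos: [0.6529, 0.0771, 0.0469]
orientation: [-3.142, 0.002, 0.145]
force: [-4.6, -1.5, 1.4]
grip_width: 0.347
gripper_force: 2.2
time: 33.67
tool_pos: [0.653, 0.0771, 0.047]
orientation: [-3.142, 0.004, 0.145]
force: [-6.8, -1.4, 0.1]
grip_width: 0.349
gripper_force: 3.2
time: 33.8
tool_pos: [0.653, 0.0771, 0.0471]
orientation: [-3.141, 0.005, 0.145]
force: [-6.8, -1.4, -0.8]
grip_width: 0.349
gripper_force: 3.5
```

In the tool's units: 0.0005 m is 0.008, -0.0004 m is -0.0064.

```bash
python3 -m jog '[[[0.008, 0, -0.0064, 0, 0.35]]]'; python3 -m jog '[[[0.008, 0, -0.0064, 0, 0.35]]]';  python3 -m jog '[[[0.008, 0, -0.0064, 0, 0.35]]]'; python3 -m jog '[[[0, 0, -0.008, 0, 0.35]]]'
```

```text
time: 33.92
tool_pos: [0.6531, 0.0771, 0.0471]
orientation: [-3.141, 0.006, 0.145]
force: [-6.8, -2.5, -0.8]
grip_width: 0.35
gripper_force: 3.9
time: 34.05
tool_pos: [0.6531, 0.0771, 0.0472]
orientation: [-3.141, 0.007, 0.145]
force: [-8.7, -3.2, -2.5]
grip_width: 0.349
gripper_force: 4.3
time: 34.17
tool_pos: [0.6531, 0.0771, 0.0472]
orientation: [-3.141, 0.009, 0.145]
force: [-9.7, -2.7, -3.2]
grip_width: 0.35
gripper_force: 4.7
time: 34.3
tool_pos: [0.6531, 0.077, 0.0475]
orientation: [-3.141, 0.009, 0.145]
force: [-7.0, -3.2, -5.5]
grip_width: 0.347
gripper_force: 3.8
```

Edge slopes in the images show the crate about 0.015 rad clockwise of the stand, so its right heel corner lags on the lip. I'll nudge the right side of the heel wall.

In the tool's units: 0.035 m is 0.56, -0.004 m is -0.064, -0.03 rad is -0.12.

```bash
python3 -m jog '[[[-0.064, 0, 0, 0, 0.35], [-0.064, 0, 0, 0, 0.35], [0, 0.56, 0.032, -0.12, 0.35], [0, 0, 0, 0, 0.35]]]'; python3 -m jog '[[[0.032, 0, 0, 0, 0.35], [0.016, 0, 0, 0, 0.35], [0, 0, 0, 0, 0.35]]]'
```

```text
time: 34.8
tool_pos: [0.6544, 0.0398, 0.0482]
orientation: [3.141, -0.002, 0.173]
force: [-0.3, 0.1, -0.1]
grip_width: 0.351
gripper_force: 0.0
time: 35.17
tool_pos: [0.6566, 0.0431, 0.0477]
orientation: [3.142, -0.0, 0.176]
force: [1.1, -0.2, -0.9]
grip_width: 0.346
gripper_force: 0.0
```

In the tool's units: 0.001 m is 0.016.

```bash
python3 -m jog '[[[0.016, 0, 0, 0, 0.35]]]'; python3 -m jog '[[[0.016, 0, -0.0048, 0, 0.35]]]';  python3 -m jog '[[[0.0112, 0, -0.0048, 0, 0.35]]]'; python3 -m jog '[[[0.0112, 0, -0.0048, 0, 0.35]]]'; python3 -m jog '[[[0.008, 0, -0.0048, 0, 0.35]]]'
```

```text
time: 35.3
tool_pos: [0.6574, 0.043, 0.0477]
orientation: [-3.142, 0.0, 0.175]
force: [-1.2, -0.6, -0.3]
grip_width: 0.35
gripper_force: 0.6
time: 35.42
tool_pos: [0.6577, 0.043, 0.0477]
orientation: [-3.141, 0.002, 0.175]
force: [-4.0, 0.3, -0.0]
grip_width: 0.343
gripper_force: 2.0
time: 35.55
tool_pos: [0.6579, 0.0429, 0.0477]
orientation: [-3.141, 0.003, 0.175]
force: [-6.7, -0.2, -0.3]
grip_width: 0.35
gripper_force: 3.0
time: 35.67
tool_pos: [0.6582, 0.0428, 0.0478]
orientation: [-3.141, 0.004, 0.175]
force: [-5.6, -1.6, -0.2]
grip_width: 0.349
gripper_force: 3.0
time: 35.8
tool_pos: [0.6594, 0.0429, 0.0483]
orientation: [-3.141, 0.003, 0.175]
force: [-5.6, -1.5, -1.2]
grip_width: 0.349
gripper_force: 2.7
```

Now it moves (rotating). I continue in small steps.

In the tool's units: 0.0005 m is 0.008, -0.0002 m is -0.0032.

```bash
python3 -m jog '[[[0.008, 0, -0.0032, 0, 0.35]]]'; python3 -m jog '[[[0.008, 0, -0.0032, 0, 0.35]]]';  python3 -m jog '[[[0.008, 0, -0.0032, 0, 0.35]]]'; python3 -m jog '[[[0.008, 0, -0.0032, 0, 0.35]]]'
```

```text
time: 35.92
tool_pos: [0.6597, 0.0428, 0.0484]
orientation: [-3.141, 0.003, 0.175]
force: [-5.6, -1.8, -1.1]
grip_width: 0.352
gripper_force: 2.7
time: 36.05
tool_pos: [0.66, 0.0428, 0.0485]
orientation: [3.142, 0.004, 0.175]
force: [-5.0, -1.9, -1.5]
grip_width: 0.351
gripper_force: 2.8
time: 36.17
tool_pos: [0.6604, 0.0428, 0.0486]
orientation: [3.141, 0.004, 0.175]
force: [-6.2, -2.4, -1.7]
grip_width: 0.35
gripper_force: 3.1
time: 36.3
tool_pos: [0.6607, 0.0428, 0.0486]
orientation: [3.142, 0.005, 0.175]
force: [-7.5, -3.0, -1.4]
grip_width: 0.352
gripper_force: 3.7
```

In the tool's units: -0.04 m is -0.64, -0.035 m is -0.56, 0.018 rad is 0.072.

```bash
python3 -m jog '[[[-0.048, 0, 0, 0, 0.35], [-0.16, 0, 0, 0, 0.35], [-0.48, 0, 0, 0, 0.35], [0, -0.56, -0.64, 0.072, 0.35], [0, 0, -0.72, 0, 0.35]]]'; python3 -m jog '[[[0, 0, 0, 0, 0.35], [0, 0, 0, 0, 0.35]]]'
cat > v.py <<'E'
import sys
from h import *
w=read_camera("wrist");i=camera_info("wrist");cv2.imwrite(f"pics/{sys.argv[1]}.png",w[:,:,::-1]);np.save(sys.argv[1]+".npy",i["pose"])
s=cv2.GaussianBlur(cv2.cvtColor(w,cv2.COLOR_RGB2HSV)[:,:,1],(9,1),0).astype(float)
print(state()["tool_pos"],state()["orientation"])
def last(c,r0,r1,t,up):  # foot: sat falls below 130; rim: sat rises through 170 (going up from foot)
    pass
for c in range(190,372,12):
    col=s[:,c]; f=[r for r in range(200,285) if col[r]>=130>col[r+1] and col[r-6:r].mean()>165]
    if not f: continue
    f=f[0]; k=f-8
    while k>60 and col[k]>171: k-=1
    print(c,"rim",round(k+(171-col[k])/(col[k+1]-col[k]),1),"foot",round(f+(col[f]-130)/(col[f]-col[f+1]),1))
E
python3 v.py vA; python3 -m jog '[[[0, 0, -0.8, 0, 0.35], [0.48, 0, 0, 0, 0.35], [0.48, 0, 0, 0, 0.35], [0, 0, 0, 0, 0.35], [0, 0, 0, 0, 0.35]]]'; python3 v.py vB
```

```text
time: 36.92
tool_pos: [0.6128, 0.0723, 0.1355]
orientation: [-3.141, 0.001, 0.159]
force: [0.4, -0.8, -0.9]
grip_width: 0.348
gripper_force: 0.0
time: 37.17
tool_pos: [0.6136, 0.0703, 0.1345]
orientation: [3.142, -0.0, 0.157]
force: [0.5, -1.2, -0.1]
grip_width: 0.349
gripper_force: 0.0
[0.6132 0.0702 0.1338] [-3.1414  0.0013  0.1565]
190 rim 154.5 foot 226.5
202 rim 154.6 foot 226.6
214 rim 154.2 foot 226.6
226 rim 154.0 foot 226.6
238 rim 153.7 foot 226.6
250 rim 153.6 foot 226.3
262 rim 153.4 foot 226.2
274 rim 153.1 foot 226.2
286 rim 152.7 foot 226.3
298 rim 152.8 foot 226.2
310 rim 152.4 foot 226.1
322 rim 152.1 foot 225.9
334 rim 151.5 foot 226.0
346 rim 151.6 foot 226.0
358 rim 151.1 foot 225.9
time: 37.85
tool_pos: [0.6722, 0.0795, 0.183]
orientation: [-3.141, 0.003, 0.157]
force: [0.5, 0.2, -0.2]
grip_width: 0.35
gripper_force: 0.0
[0.6722 0.0795 0.1836] [-3.1413  0.0024  0.1566]
202 rim 181.0 foot 259.6
214 rim 209.9 foot 256.8
226 rim 213.4 foot 256.9
238 rim 213.0 foot 255.1
250 rim 209.5 foot 256.8
262 rim 209.4 foot 256.4
274 rim 212.9 foot 256.5
286 rim 212.5 foot 256.5
298 rim 208.2 foot 256.5
310 rim 208.1 foot 255.7
322 rim 211.5 foot 256.5
334 rim 211.5 foot 256.3
346 rim 207.5 foot 256.9
```

```bash
python3 - <<'E'
from h import *
K=camera_info("wrist")["K"];A=dict(K=K,pose=np.load("vA.npy"));B=dict(K=K,pose=np.load("vB.npy"))
ax=np.array([np.cos(.157),np.sin(.157)])
f,_=tri((275,226.2),A,(275,256.5),B);print("foot",f)
r,_=tri((275,153.05),A,(275,208.8),B);print("rim",r,"rel foot",(r-f)[:2]@ax,r[2]-f[2])
for h,t,z,n in((90,11.7,0,"on lip"),(91.5,15,-7,"down")):
  c,s=np.cos(np.radians(15)),np.sin(np.radians(15));a=np.radians(t)
  print(n,h*c-z*s-40*np.sin(a),h*s+z*c+40*np.cos(a))
E
```

```text
foot [ 0.5849  0.0689 -0.0024]
rim [0.6642 0.0808 0.0544] rel foot 0.08015402321400318 0.05675372535763619
on lip 78.82183255175565 62.46262648409749
down 79.84118461706657 55.557494894419904
```

The rim is now 57 mm up and 80 mm past the foot. The predictions are 56 / 80 mm for down and 62 / 79 mm for on the lip, and the edge slopes agree in both views, so the heel has dropped with no roll. I check the loose jar's lid numerically before handing in.

In the tool's units: -0.05 m is -0.8, -0.04 m is -0.64.

```bash
python3 -m jog '[[[0, 0, -0.64, 0, 0.35], [-0.8, 0, -0.32, 0, 0.35], [0, 0, 0, 0, 0.35], [0, 0, 0, 0, 0.35]]]'; python3 - <<'E'
from h import *
w=read_camera("wrist");i=camera_info("wrist");h=cv2.cvtColor(w,cv2.COLOR_RGB2HSV)
m=cv2.morphologyEx(((h[:,:,1]<68)&(h[:,:,2]>70)).astype(np.uint8),cv2.MORPH_OPEN,np.ones((5,5)))
n,_,st,ce=cv2.connectedComponentsWithStats(m)
for k in range(1,n):
    if st[k,4]>300: print(st[k],ce[k])
yaw=.157;sl=np.radians(15);Y=np.array([-np.sin(yaw),np.cos(yaw),0])
X=np.array([np.cos(yaw)*np.cos(sl),np.sin(yaw)*np.cos(sl),np.sin(sl)]);Z=np.cross(X,Y)
F=np.array([.585,.07,0])
print("expected loose lid",proj(F+(.092+.085)*X+(-.007+.085)*Z,i),"if flat-lying/under",proj(F+(.092+.085)*X+.02*Z,i),"fixed mid lid",proj(F+(.092+.03)*X+.055*Z,i))
E
```

```text
time: 38.4
tool_pos: [0.6237, 0.0719, 0.245]
orientation: [3.141, -0.001, 0.157]
force: [-0.2, 0.1, -0.2]
grip_width: 0.354
gripper_force: 0.0
[ 255   41   49   54 2091] [278.9608  67.3223]
[ 304  109   36   36 1031] [321.7556 126.3181]
[ 219  110   36   37 1042] [236.7821 128.1075]
[ 262  110   36   36 1042] [279.309  127.1871]
expected loose lid [272.718   71.1429] if flat-lying/under [273.4174  61.4165] fixed mid lid [273.4703 128.759 ]
```

```bash
python3 -c "
from bench import *
print(close_job())"
```

```text
the job is handed in; nothing more can be done
None
```

I handed the job in at about 38 s, and by my measurements the jar is upright in the bay and the crate lies flat behind the lip. The push force peaked at about 25 N when the pads briefly dragged on the heel wall, at or just over the 25 N limit. The end result was checked only from camera measurements.

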